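Prop up the microscope display and hold it upright

TASK

The microscope's camera screen lies folded forward on its base. Leaving it folded, flip the wire kickstand on its back over centre and fully down; then raise the screen by its carry handle until it stands upright, leaning lightly back so that the kickstand's cross bar bears on the base, without disturbing the small things around it. It is not locked yet and a spring pulls it down: do not let go, finish while still holding it upright by the handle.

Things in the scene. Friction and masses are not known exactly. Their poses are not given: they have to be found in the camera images.
- base: White base plate fixed to the desk, 240 x 240 x 12 mm. Origin on the desk straight below the middle of the screen's hinge axis; x points from the screen's front to its back, y along the hinge axis, z up. The plate spans x -135 to 105 mm, y -120 to 120 mm; two 22 mm high bumpers on it at x -100, y +-85 mm. Its x is turned at most 0.6 rad from the robot's x.
- screen_hinge (a point): Middle of the screen's hinge axis: 35 mm above the base's origin, the axis running along the base's y. A spring in it pulls the screen forward: with the weight, about 2 N at the handle when upright, 3 to 5 N when folded.
- pad (a point): Middle of the top of the rubber pad behind the hinge (base x 56 to 92 mm, y -65 to 65 mm, top 33 mm above the desk), where the kickstand's cross bar lands. A ridge along it (inner face at base x 86 mm, top 46 mm above the desk) keeps the bar from slipping back.
- screen (a joint): Lean of the screen, rad: 0 upright, -1.134 folded forward (to the base's -x) on its stop, where it starts and weight and spring keep it; positive leans back. With the kickstand down its bar meets the pad at about 0 and pad and ridge stop it within 0.05; a push of 3 to 10 N is enough. Black panel 230 wide, 18 thick, 17 to 155 mm from the hinge axis, mid-plane through the axis; 0.4 to 0.8 kg.
- carry_handle (a point): Middle of the carry handle at the screen's top: round steel bar, 12 mm diameter, along the base's y, 110 mm clear between two 10 mm wide lugs, 200 mm from the screen's hinge axis in the screen's mid-plane; 39 mm open between it and the panel's edge. It can turn within a pinch from above.
- kickstand (a joint): Turn of the wire kickstand on the screen, rad: 0 parked on its stop (start), legs 0.384 rad off the screen's plane to its back, pointing away from the screen's hinge; growing values swing it back (to the base's +x) and down; 2.146 is the other stop, fully down. Only its weight (90 g) moves it: with the screen folded it stands straight up at 0.75 and, let go beyond, falls to 2.146 within about 1 s.
- kickstand_hinge (a point): Middle of the kickstand's hinge axis on the screen's back, parallel to the base's y: 85 mm from the screen's hinge axis along the screen and 20 mm behind the screen's mid-plane. It moves with the screen.
- kickstand_bar (a point): Middle of the kickstand's cross bar at its far end: round steel bar, 12 mm diameter, 100 mm long along the base's y, 100 mm from the kickstand's hinge axis, on two 10 mm thick legs at its ends (90 mm clear between them). It can turn within a pinch from above.
- oil_bottle: Bystander: upright amber bottle, 36 mm across, 75 mm tall, origin at the centre of its underside.
- slide_box: Bystander: flat white box 100 x 85 x 30 mm, origin at the centre of its underside.
- objective: Bystander: small steel lens barrel, 28 mm across, 42 mm tall, standing upright, origin at the centre of its underside.

How it is judged:
On the way:
1. the kickstand is flipped fully down while the screen is still folded forward (value of joint kickstand above 1.95 rad and value of joint screen below -0.8 rad), for 0.2 s.
At the end, for the whole second after the job is handed in: The screen is still and within 0.09 rad of upright; the kickstand is down (over 1.85 rad), its cross bar bearing on the base (over 0.5 N) and untouched by the robot; the fingers still hold the screen (over 1 N, grasp point within 50 mm of the handle's middle) (value of joint screen between -0.09 and 0.09 rad and value of joint kickstand above 1.85 rad and contact force between kickstand and base above 0.5 N and contact force between the fingers and screen above 1 N and not (contact force between the arm and kickstand above 0.2 N) and distance between the grasp point and carry_handle below 0.05 m and velocity of joint screen between -0.1 and 0.1 rad/s); the arm keeps its last pose, push and grip.
It fails at once if the oil bottle is shifted by over 30 mm or knocked over (distance of oil_bottle from where it was at the start of the episode above 0.03 m or angle between oil_bottle's own z axis and vertical above 0.5 rad).
It fails at once if the slide box is shifted by over 30 mm (distance of slide_box from where it was at the start of the episode above 0.03 m).
It fails at once if the lens barrel is shifted by over 30 mm or knocked over (distance of objective from where it was at the start of the episode above 0.03 m or angle between objective's own z axis and vertical above 0.5 rad).
It also fails if it takes over 61 s, if anything falls off the work surface, if the arm or the gripper's body presses on something with over 40 N, if the wrist force passes 120 N, or if a joint passes its speed limit or range.

ROBOT

A 6-joint arm with a two-finger parallel gripper is mounted at the origin on the work surface. World frame = base frame: x ahead of the robot, y to its left, z up, the work surface at z = 0. Lengths are in m, angles in rad, forces in N, time in s.
With the tool pointing down it reaches from about 0.3 to 0.775 m from the base axis. Payload 14.6 kg.
Tool frame: the origin (TCP) lies on the centre line of the jaws, within the pads' length; the fingertips stand 19 mm ahead of it and the grasp point (between the pads) is the TCP; z points along the fingers, x is the direction in which the jaws open and shut, and the axes are right-handed (so a half turn about z gives the same grasp; the last joint's range is limited). The gripper opens to 94 mm and grips with 3 to 60 N. Pads are 16 mm wide; open, the fingers measure 119 mm over their backs; the gripper's body (75 mm by 177 mm) begins 78 mm behind the grasp point.
Start: joints at [-1.25, 0.3, 1.521, -0, 1.321, -0.067], TCP at [0.208, -0.509, 0.224] pointing down, gripper open.
Joint ranges: [-3.03, 3.03], [-0.79, 2.21], [0.23, 2.52], [-1.04, 4.18], [0, 3.07], [-2.55, 2.55]. Speed limits (rad/s): [2.22, 2.22, 2.57, 3.14, 3.14, 3.14].

INTERFACE

Orientations are given as [roll, pitch, yaw] about the fixed x, y, z axes, in that order (R = Rz(yaw) Ry(pitch) Rx(roll)).
In Python, from station import ctrl, imaging gives the robot as it stands.
- The arm moves only by the shell command python3 -m handwheel 'ROWS' [OPENING] [FORCE]. ROWS is JSON, a list that holds one entry, the list of rows, each a list of 4 numbers: the shift along the tool's x, y, z in m, then the turn about the tool's z in rad. A call has 1 to 10 rows; each row shifts and turns the pose as measured when the row begins, along the tool's axes as they then stand; what a row does not reach is not made up. A row lasts 1/10 s, in which the tool goes at most 50 mm and 8.59 degrees, less where a joint would pass 70% of its speed; a pose out of reach is approached as far as the arm can. A call is refused whole if a number of a shift passes 0.05 or a number of a turn 0.15, either way. A call with a gripper value outside its range is refused whole. OPENING is the finger opening in m, from 0 to 0.094, set as the call begins (- or left out, the last holds). The fingers move at their own pace and stop on an object; FORCE is the grip in N (left out, the last holds). Time passes only in rows, so rows that do not move let the fingers close. It gives the time, the measured TCP pose, the force and the opening at its end, in the units of the state.
- ctrl.get_obs(): the state, without advancing time (a new reading comes with each control period).
- imaging.camera(name): name is "scene" or "side" or "wrist"; returns the picture (384x512x3 uint8, red, green, blue); there is no depth.
- imaging.camera_model(name): a dict with "camera_matrix" (3x3 intrinsics, pixels), "position" and "attitude" of the camera in the world. Camera axes: x right, y up, looking along -z (the intrinsics and any distortion apply to the point x, -y, -z); pixel columns grow to the right and rows downward; lengths in m; the calibration is good to about 2 mm. A picture is of the moment at which its call begins: read the wrist's pose just before it. camera_model takes no time and is no camera call; for the wrist camera it gives the pose at the moment of the call.
- ctrl.hand_in(): hands the job in, once; it reports no verdict.
The state is a dict: "time_s": time; "qpos": joint angles; "joint_vel": joint speeds; "tau": joint torques, N m; "ee_pos": TCP position; "eef_rot": TCP orientation; "force": force on the tool from outside, world axes, zero at the start; "moment": the same for the moment, N m; "grip_width": finger opening in m.
Only numpy, scipy, OpenCV 4.12 (cv2) and the standard library are available. Lean on these libraries where they do the work, as an engineer would, in place of code of your own. Each camera call takes 0.05 s, during which the arm holds its last target. There are 200 camera calls.

## Working session

There is one attempt and no reset: what is moved stays moved. The work goes in short steps, Python scripts to look and compute and a shell command to move; the robot and the scene stay as the last step left them, time stands still between calls to the robot, and variables do not carry over. Pictures are saved under pics/ and viewed, about 8 in all and at most 12, crops included, and the job is handed in when it is done.

```bash
ls; mkdir -p pics; python3 - <<'E'
from station import ctrl, imaging
import cv2,numpy as np
o=ctrl.get_obs();print(o)
a=[]
for n in ["scene","side"]:
    im=imaging.camera(n);cv2.imwrite(f"pics/{n}0.png",im[:,:,::-1]);m=imaging.camera_model(n);print(n,m)
print(imaging.camera_model("wrist"))
E
```

```text
pics
{'time_s': 0.0, 'qpos': array([-1.24964314e+00,  3.00466122e-01,  1.52161354e+00, -1.90577894e-05,
        1.32068744e+00, -6.66014799e-02]), 'joint_vel': array([ 2.48186993e-03, -4.65982534e-04, -8.78421947e-05, -1.64764410e-03,
        1.29854289e-03, -4.95391623e-04]), 'tau': array([ 4.41848943e-04, -5.31808448e+01, -3.52735376e+01,  7.08719459e-02,
        2.44613987e-02, -8.55178951e-05]), 'ee_pos': array([ 0.20787359, -0.50893231,  0.22387531]), 'eef_rot': array([-3.14153291e+00,  1.17307743e-03, -1.18303690e+00]), 'force': array([-0.52263804,  0.46370093, -0.63371811]), 'moment': array([-0.05053609,  0.00327571,  0.00520144]), 'grip_width': 0.09390858114763515}
scene {'camera_matrix': array([[417.50725551,   0.        , 248.99020059],
       [  0.        , 417.50725551, 188.54791112],
       [  0.        ,   0.        ,   1.        ]]), 'position': array([ 1.29071952, -0.15907557,  0.90340565]), 'attitude': array([0.77587606, 0.00972146, 1.32877123])}
side {'camera_matrix': array([[419.23241045,   0.        , 260.68864635],
       [  0.        , 419.23241045, 189.41128599],
       [  0.        ,   0.        ,   1.        ]]), 'position': array([0.13135114, 0.75124587, 0.72662477]), 'attitude': array([ 0.9972134 ,  0.01857745, -2.60069361])}
{'camera_matrix': array([[266.15600389,   0.        , 253.88202928],
       [  0.        , 266.15600389, 192.05869903],
       [  0.        ,   0.        ,   1.        ]]), 'position': array([ 0.27676845, -0.48186686,  0.38487952]), 'attitude': array([-2.57584010e-01,  1.04756450e-03, -1.18180592e+00])}
```

View pics/scene0.png

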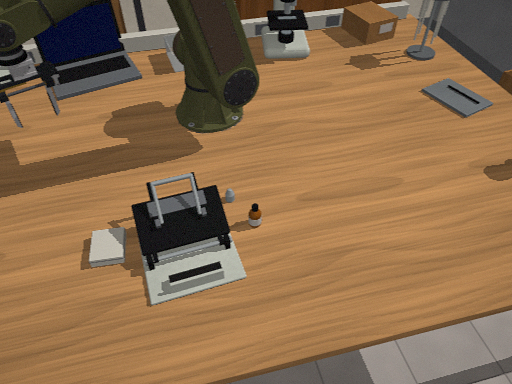

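View pics/side0.png

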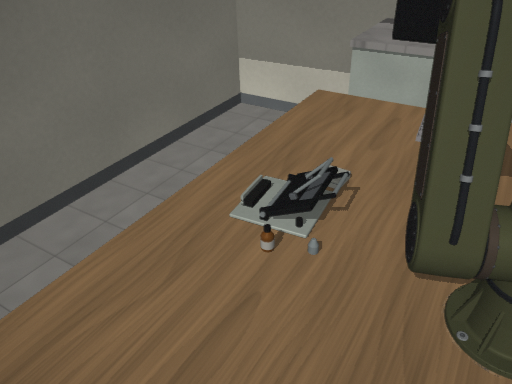

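The scene picture shows the white base at about (190,260), with the pad facing the camera. The folded black panel is at (180,225) and the parked kickstand with its bar is at (172,180). The slide box (107,246), bottle (255,215) and lens (230,195) stand around it. I'll zoom both views for accurate pixels.

```bash
python3 - <<'E'
import cv2,numpy as np
a=cv2.imread("pics/scene0.png")[165:305,80:270]; b=cv2.imread("pics/side0.png")[145:265,215:375]
cv2.imwrite("pics/a.png",cv2.resize(a,None,fx=4,fy=4,interpolation=cv2.INTER_CUBIC))
cv2.imwrite("pics/b.png",cv2.resize(b,None,fx=5,fy=5,interpolation=cv2.INTER_CUBIC))
E
```

```text
(no output)
```

View pics/a.png

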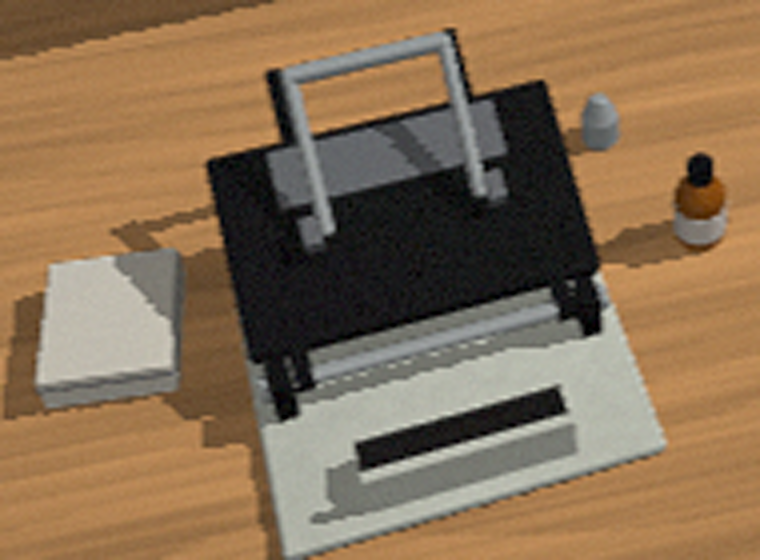

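View pics/b.png

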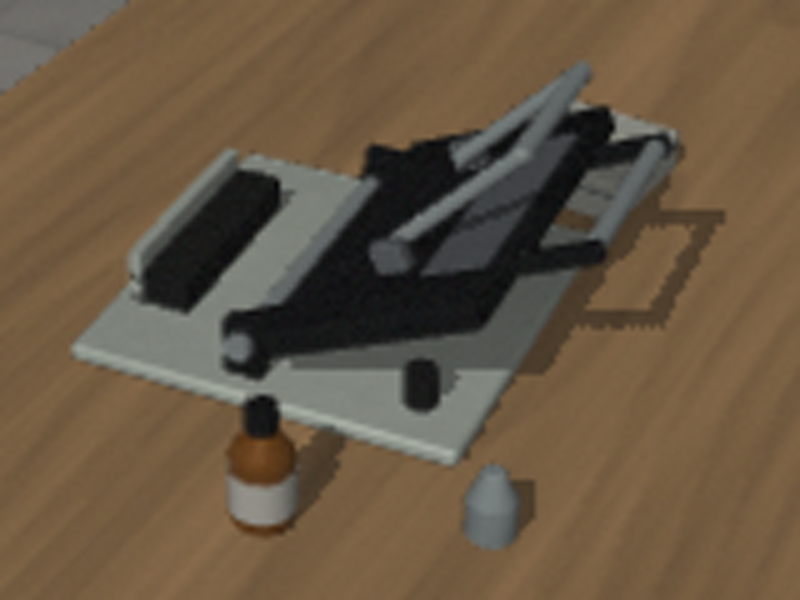

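The scene crop shows the kickstand bar ends at (284,74) and (447,41), and the +x base corners at (288,552) and (665,442). The side crop shows the kickstand bar from (520,155) to (585,70), the handle from (600,250) to (665,142), and base corners at (75,348) and (455,456).

```bash
cat > h.py <<'E'
import numpy as np
from scipy.spatial.transform import Rotation as R
from station import ctrl, imaging
def ray(m,px):
    K=m["camera_matrix"];d=np.linalg.inv(K)@[px[0],px[1],1]
    d=R.from_euler('xyz',m["attitude"]).apply(d*[1,-1,-1]);return np.array(m["position"]),d/np.linalg.norm(d)
def plane(m,px,z):
    p,d=ray(m,px);return p+d*(z-p[2])/d[2]
def tri(rs):
    A=sum(np.eye(3)-np.outer(d,d) for p,d in rs);b=sum((np.eye(3)-np.outer(d,d))@p for p,d in rs)
    x=np.linalg.solve(A,b);return x,[np.linalg.norm((np.eye(3)-np.outer(d,d))@(x-p)) for p,d in rs]
E
cat > m.py <<'E'
from h import *
np.set_printoptions(precision=4,suppress=True)
S,D=imaging.camera_model("scene"),imaging.camera_model("side")
s=lambda u,v:(80+u/4-.4,165+v/4-.4)
d=lambda u,v:(215+u/5-.4,145+v/5-.4)
FR=plane(S,s(665,442),.012);FL=plane(S,s(287,553),.012)
print("scene corners +x+y,+x-y",FR,FL,np.linalg.norm(FR-FL))
A=plane(D,d(75,348),.012);B=plane(D,d(453,456),.012);C=plane(D,d(676,132),.012)
print("side +x+y,-x+y,-x-y",A,B,C,np.linalg.norm(A-B),np.linalg.norm(B-C))
P1=tri([ray(S,s(284,74)),ray(D,d(585,70))]);P2=tri([ray(S,s(447,41)),ray(D,d(522,155))])
print("bar ends",P1,P2)
c=(FR+A)/2;
pts=np.array([c,FL,B,C])[:,:2]; mod=np.array([[.105,.12],[.105,-.12],[-.135,.12],[-.135,-.12]])
import cv2
H=mod-mod.mean(0);G=pts-pts.mean(0)
yaw=np.arctan2((H[:,0]*G[:,1]-H[:,1]*G[:,0]).sum(),(H*G).sum())
Rz=np.array([[np.cos(yaw),-np.sin(yaw)],[np.sin(yaw),np.cos(yaw)]])
t=pts.mean(0)-Rz@mod.mean(0);print("yaw",yaw,"t",t,"res",pts-(mod@Rz.T+t))
def W(x,y,z): return np.r_[Rz@[x,y]+t,z]
def loc(p): return np.r_[Rz.T@(p[:2]-t),p[2]]
print("bar ends local",loc(P1[0]),loc(P2[0]))
th=-1.134
f=lambda l,b,th:(np.sin(th)*l+np.cos(th)*b,.035+np.cos(th)*l-np.sin(th)*b)
kh=f(.085,.02,th);print("kh",kh,"handle",f(.2,0,th),"bar0",(kh[0]+.1*np.sin(th+.384),kh[1]+.1*np.cos(th+.384)))
for n,q in [("handle",f(.2,0,th)),("bar",(kh[0]+.1*np.sin(th+.384),kh[1]+.1*np.cos(th+.384))),("top",f(.2,0,0))]:print(n,W(q[0],0,q[1]))
for n,a in [("box",[(50,267),(180,250),(178,375),(38,385)])]: 
  for q in a: print(n,loc(plane(S,s(*q),.03)))
print("bottle",loc(plane(S,s(699,245),0)),loc(plane(D,d(262,530),0)),"obj",loc(plane(S,s(600,148),0)),loc(plane(D,d(490,545),0)))
E
python3 m.py
```

```text
scene corners +x+y,+x-y [ 0.7302 -0.0377  0.012 ] [ 0.7495 -0.2721  0.012 ] 0.23527279879366086
side +x+y,-x+y,-x-y [ 0.7228 -0.0334  0.012 ] [ 0.4909 -0.0527  0.012 ] [ 0.5109 -0.4338  0.012 ] 0.23269871265040418 0.38156492318584617
bar ends (array([ 0.5007, -0.2281,  0.1604]), [np.float64(0.00024472703531819653), np.float64(0.00024472703531815376)]) (array([ 0.4938, -0.1245,  0.16  ]), [np.float64(0.0016420760948547889), np.float64(0.0016420760948547485)])
yaw 0.20047256561359014 t [ 0.6341 -0.1956] res [[ 0.0133  0.0215]
 [-0.0114  0.0201]
 [ 0.0129  0.0521]
 [-0.0149 -0.0937]]
bar ends local [-0.1373 -0.0053  0.1604] [-0.1234  0.0976  0.16  ]
kh (np.float64(-0.06855870993467406), np.float64(0.08908052599682464)) handle (np.float64(-0.18122231775432884), np.float64(0.11960775110915708)) bar0 (np.float64(-0.13672258593700748), np.float64(0.16224941288420675))
handle [ 0.4565 -0.2316  0.1196]
bar [ 0.5002 -0.2228  0.1622]
top [ 0.6341 -0.1956  0.235 ]
box [-0.1658 -0.182   0.03  ]
box [-0.1423 -0.1     0.03  ]
box [-0.0419 -0.1254  0.03  ]
box [-0.0728 -0.2068  0.03  ]
bottle [-0.016   0.2277 -0.    ] [-0.0296  0.2439  0.    ] obj [-0.1304  0.2022  0.    ] [-0.1447  0.2181  0.    ]
```

C was not a plate corner, so I drop it. The edges otherwise agree on a yaw of about 0.08.

```bash
sed -i 's/^pts=.*/pts=np.array([c,FL,B])[:,:2]; mod=np.array([[.105,.12],[.105,-.12],[-.135,.12]])/' m.py; python3 m.py | tail -n +3
python3 - <<'E'
from h import *
import cv2
print(ctrl.get_obs()['eef_rot'],imaging.camera_model("wrist")["position"]-ctrl.get_obs()['ee_pos'])
E
```

```text
bar ends (array([ 0.5007, -0.2281,  0.1604]), [np.float64(0.00024472703531819653), np.float64(0.00024472703531815376)]) (array([ 0.4938, -0.1245,  0.16  ]), [np.float64(0.0016420760948547889), np.float64(0.0016420760948547485)])
yaw 0.08347284341733065 t [ 0.6341 -0.1621] res [[-0.0022 -0.0018]
 [ 0.0008  0.0008]
 [ 0.0014  0.001 ]]
bar ends local [-0.1384 -0.0546  0.1604] [-0.1367  0.0491  0.16  ]
kh (np.float64(-0.06855870993467406), np.float64(0.08908052599682464)) handle (np.float64(-0.18122231775432884), np.float64(0.11960775110915708)) bar0 (np.float64(-0.13672258593700748), np.float64(0.16224941288420675))
handle [ 0.4535 -0.1772  0.1196]
bar [ 0.4978 -0.1735  0.1622]
top [ 0.6341 -0.1621  0.235 ]
box [-0.1461 -0.2335  0.03  ]
box [-0.1324 -0.1492  0.03  ]
box [-0.0297 -0.1628  0.03  ]
box [-0.0509 -0.2473  0.03  ]
bottle [-0.0451  0.1909 -0.    ] [-0.0606  0.2054  0.    ] obj [-0.1558  0.1523  0.    ] [-0.1719  0.1663  0.    ]
[-3.14153044e+00  9.64771479e-04 -1.18302564e+00] [0.0688544  0.02711016 0.16091492]
```

```bash
python3 -m handwheel '[[[0,0,0,-0.14],[0,0,0,-0.14],[0,0,0,-0.14],[0,0,0,-0.14],[0,0,0,-0.14],[0,0,0,-0.14],[0,0,0,-0.14],[0,0,0,-0.14],[0,0,0,-0.14]]]' 0.07
cat > d.py <<'E'
# python3 d.py x y z : tool-axis shift from the TCP to a base-frame point
import sys
from h import *
np.set_printoptions(precision=4,suppress=True)
Y=.08;T=np.array([.6341,-.1621,0])
def loc(p):return R.from_euler('z',-Y).apply(p-T)
def W(p):return R.from_euler('z',Y).apply(p)+T
def delta(p,o):return R.from_euler('xyz',o['eef_rot']).inv().apply(W(np.array(p))-o['ee_pos'])
if __name__=="__main__":
    o=ctrl.get_obs();print(o['time_s'],"loc",loc(o['ee_pos']),"yawloc",o['eef_rot'][2]-Y,o['eef_rot'],"F",R.from_euler('z',-Y).apply(o['force']),o['grip_width'])
    a=list(map(float,sys.argv[1:]))
    for i in range(0,len(a),3): print(delta(a[i:i+3],o))
E
python3 d.py -0.137 -0.003 .224 -0.137 -0.003 .162
```

```text
time_s: 1.0
ee_pos: [0.2075, -0.5077, 0.2207]
eef_rot: [-3.134, 0.001, 0.125]
force: [0.2, 0.9, -0.1]
grip_width: 0.07
1.0 loc [-0.4529 -0.3104  0.2207] yawloc 0.04484644007036638 [-3.1341  0.0015  0.1248] F [ 0.2907  0.8389 -0.141 ] 0.07002522936455176
[ 0.3293 -0.2929 -0.0015]
[ 0.3294 -0.2925  0.0605]
```

```bash
python3 -m handwheel '[[[0.036,-0.032,-0.003,0.04],[0.036,-0.032,-0.003,0],[0.036,-0.032,-0.003,0],[0.036,-0.032,-0.003,0],[0.036,-0.032,0,0],[0.036,-0.032,0,0],[0.036,-0.032,0,0],[0.036,-0.032,0,0],[0,0,0,0],[0,0,0,0]]]' 0.06
python3 d.py -0.137 -0.003 .224 -0.137 -0.003 .162
```

```text
time_s: 2.0
ee_pos: [0.4765, -0.2126, 0.2317]
eef_rot: [-3.13, 0.005, 0.093]
force: [0.6, -0.6, 0.1]
grip_width: 0.0598
2.0 loc [-0.1611 -0.0377  0.2317] yawloc 0.013489283850479941 [-3.1297  0.0047  0.0935] F [ 0.5532 -0.6771  0.0535] 0.05983900751747138
[ 0.0246 -0.0343  0.008 ]
[ 0.0249 -0.0336  0.07  ]
```

Approach above the bar, then check with the wrist camera.

```bash
python3 -m handwheel '[[[0.012,-0.017,0.003,0.01],[0.012,-0.017,0.002,0],[0,0,0,0],[0,0,0,0]]]' 0.06
python3 d.py -0.137 -0.003 .224 -0.137 -0.003 .162
python3 - <<'E'
from h import *
import cv2
im=imaging.camera("wrist");m=imaging.camera_model("wrist");np.save("w1.npy",m,allow_pickle=True);cv2.imwrite("pics/w1.png",im[:,:,::-1])
E
```

```text
time_s: 2.4
ee_pos: [0.4956, -0.179, 0.2262]
eef_rot: [-3.13, 0.006, 0.079]
force: [-0.6, -0.1, 0.8]
grip_width: 0.06
2.4 loc [-0.1394 -0.0058  0.2262] yawloc -0.0010452051955002623 [-3.1295  0.0064  0.079 ] F [-0.6055 -0.0245  0.7753] 0.060039466680864385
[ 0.0024 -0.0028  0.0022]
[ 0.0028 -0.002   0.0642]
```

View pics/w1.png

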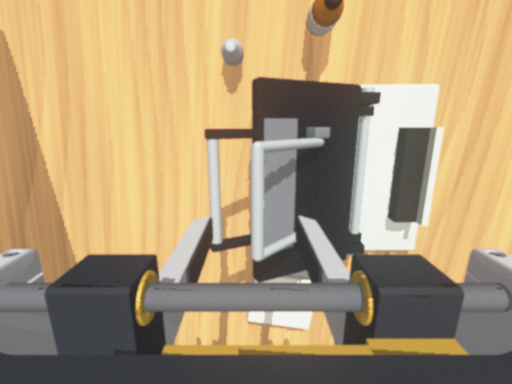

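The wrist view shows the kickstand bar from (258,147) to (259,255), between the two fingers. The handle runs from (213,138) to (217,242), just outside the left finger. I'll check both against the estimate by casting rays.

```bash
python3 - <<'E'
from d import *
m=np.load("w1.npy",allow_pickle=True).item()
S,D=imaging.camera_model("scene"),imaging.camera_model("side")
for px in [(258,147),(259,255)]: print("bar",loc(plane(m,px,.16)))
for px in [(213,138),(217,242)]: print("handle",loc(plane(m,px,.12)))
# heights by two views
d=lambda u,v:(215+u/5-.4,145+v/5-.4)
# side-view bar end with wrist
for a,b in [((258,147),(522,155)),((259,255),(585,70)),((213,138),(603,250)),((217,242),(665,142))]:
    x,r=tri([ray(m,a),ray(D,d(*b))]);print(loc(x),r[0])
E
```

```text
bar [-0.1359  0.0476  0.16  ]
bar [-0.1346 -0.0527  0.16  ]
handle [-0.1801  0.0532  0.12  ]
handle [-0.1799 -0.058   0.12  ]
[-0.1368  0.0473  0.1605] 0.0008989384374106822
[-0.1365 -0.0535  0.1603] 0.0020178113158873436
[-0.1835  0.052   0.1164] 0.0030235321555946936
[-0.1829 -0.0594  0.1211] 0.003462768914439368
```

```bash
python3 -m handwheel '[[[0.002,-0.002,0.02,0],[0,0,0.02,0],[0,0,0.02,0],[0,0,0,0],[0,0,0,0],[0,0,0,0]]]' 0.03 15
python3 d.py -0.137 -0.003 .162
```

```text
time_s: 3.05
ee_pos: [0.495, -0.1823, 0.1671]
eef_rot: [-3.132, 0.004, 0.072]
force: [0.4, -0.4, -0.5]
grip_width: 0.0301
3.05 loc [-0.1403 -0.009   0.1671] yawloc -0.008063758135334817 [-3.1316  0.0037  0.0719] F [ 0.3887 -0.4277 -0.5165] 0.030133629352592294
[ 0.0033 -0.006   0.0051]
```

```bash
python3 -m handwheel '[[[0.010,-0.002,-0.004,0],[0.012,-0.002,-0.008,0],[0.012,-0.001,-0.006,0],[0.012,0,-0.004,0],[0.012,0,-0.003,0],[0.012,0,-0.002,0],[0.012,0,-0.001,0],[0.012,0,0,0],[0,0,0,0]]]'
python3 d.py -0.05 -0.003 .187
```

```text
time_s: 3.95
ee_pos: [0.5981, -0.17, 0.2069]
eef_rot: [-3.137, -0.008, 0.072]
force: [0.1, 0.5, -0.3]
grip_width: 0.0301
3.95 loc [-0.0365 -0.005   0.2069] yawloc -0.008037538028496202 [-3.1371 -0.0078  0.072 ] F [ 0.1534  0.5217 -0.3211] 0.03010258694884774
[-0.0137 -0.0018  0.0198]
```

```bash
python3 - <<'E'
from h import *
import cv2
im=imaging.camera("side");cv2.imwrite("pics/s2.png",cv2.resize(im[110:265,195:395,::-1],None,fx=3,fy=3,interpolation=cv2.INTER_CUBIC))
E
```

```text
(no output)
```

View pics/s2.png

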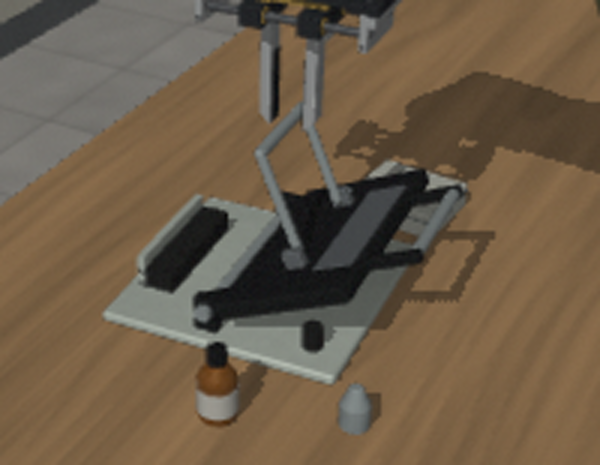

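The kickstand stands slightly past vertical, with its bar at about (283,128) between the fingers. I nudge it on and then lift away so it falls.

```bash
python3 -m handwheel '[[[0.01,0,0.002,0],[0.01,0,0.002,0],[0,0,0,0],[0,0,-0.03,0],[0,0,-0.02,0],[-0.01,0,-0.01,0],[0,0,0,0],[0,0,0,0],[0,0,0,0],[0,0,0,0]]]' 0.06
python3 d.py -0.181 -0.003 .22; python3 -m handwheel '[[[-0.02,0,0,0],[-0.02,0,0,0],[-0.02,0,0,0],[-0.02,0,0,0],[-0.02,0,0,0],[-0.02,0,0,0],[0,0,0,0]]]' 0.03
python3 d.py -0.181 -0.003 .2
python3 - <<'E'
from h import *
import cv2
im=imaging.camera("side");cv2.imwrite("pics/s3.png",cv2.resize(im[110:265,195:395,::-1],None,fx=3,fy=3,interpolation=cv2.INTER_CUBIC))
E
```

```text
time_s: 5.0
ee_pos: [0.6045, -0.1696, 0.2638]
eef_rot: [-3.136, -0.005, 0.071]
force: [-0.0, 0.4, -0.7]
grip_width: 0.0605
5.0 loc [-0.0301 -0.0051  0.2638] yawloc -0.00855938281759376 [-3.1362 -0.0048  0.0714] F [-0.0106  0.3699 -0.6676] 0.06047085084485286
[-0.1511 -0.0006  0.0431]
time_s: 5.7
ee_pos: [0.4798, -0.1776, 0.2578]
eef_rot: [-3.133, 0.002, 0.072]
force: [0.5, -0.0, 0.3]
grip_width: 0.0297
5.7 loc [-0.155  -0.0031  0.2578] yawloc -0.0076564230663653116 [-3.1327  0.0023  0.0723] F [ 0.4647 -0.0747  0.2601] 0.029677311099731703
[-0.0259  0.0006  0.0578]
```

View pics/s3.png

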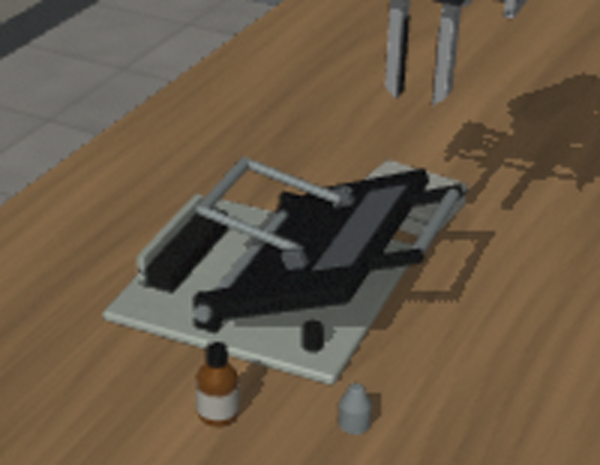

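The kickstand lies fully down, with its bar at about (222,187) and the legs nearly horizontal, and the bystanders are untouched. Next I go above the handle and descend.

```bash
python3 -m handwheel '[[[-0.013,0,0.02,0],[-0.013,0,0.02,0],[0,0,0.012,0],[0,0,0,0],[0,0,0,0]]]' 0.034
python3 d.py -0.182 -0.003 .12
```

```text
time_s: 6.25
ee_pos: [0.4579, -0.179, 0.2039]
eef_rot: [-3.133, 0.001, 0.073]
force: [-0.2, -0.1, 0.5]
grip_width: 0.0338
6.25 loc [-0.177  -0.0027  0.2039] yawloc -0.006796044283847877 [-3.1327  0.0012  0.0732] F [-0.2294 -0.0893  0.4514] 0.033813773624940806
[-0.0049  0.0011  0.0839]
```

```bash
python3 -m handwheel '[[[-0.005,0,0.015,0],[0,0,0.015,0],[0,0,0.015,0],[0,0,0,0],[0,0,0,0]]]'
python3 d.py -0.182 -0.003 .12
```

```text
time_s: 6.75
ee_pos: [0.4574, -0.1795, 0.1614]
eef_rot: [-3.135, -0.004, 0.075]
force: [0.6, 0.3, 0.2]
grip_width: 0.034
6.75 loc [-0.1776 -0.0033  0.1614] yawloc -0.005481855980454295 [-3.1354 -0.004   0.0745] F [0.6624 0.2969 0.2015] 0.034000990277735545
[-0.0046  0.      0.0414]
```

```bash
python3 -m handwheel '[[[-0.005,0,0,0],[-0.001,0,0,0],[0,0,0,0],[0,0,0.014,0],[0,0,0.014,0],[0,0,0.012,0],[0,0,0,0],[0,0,0,0]]]'
python3 d.py -0.182 -0.003 .12
python3 - <<'E'
from h import *
import cv2
im=imaging.camera("side");cv2.imwrite("pics/s4.png",cv2.resize(im[130:265,235:395,::-1],None,fx=4,fy=4,interpolation=cv2.INTER_CUBIC))
E
```

```text
time_s: 7.55
ee_pos: [0.4532, -0.1807, 0.1246]
eef_rot: [-3.139, -0.01, 0.075]
force: [0.2, 0.3, -0.2]
grip_width: 0.034
7.55 loc [-0.1818 -0.0041  0.1246] yawloc -0.005461268413600548 [-3.139  -0.01    0.0745] F [ 0.2486  0.2561 -0.1605] 0.03403251289082153
[-0.0002 -0.0011  0.0046]
```

View pics/s4.png

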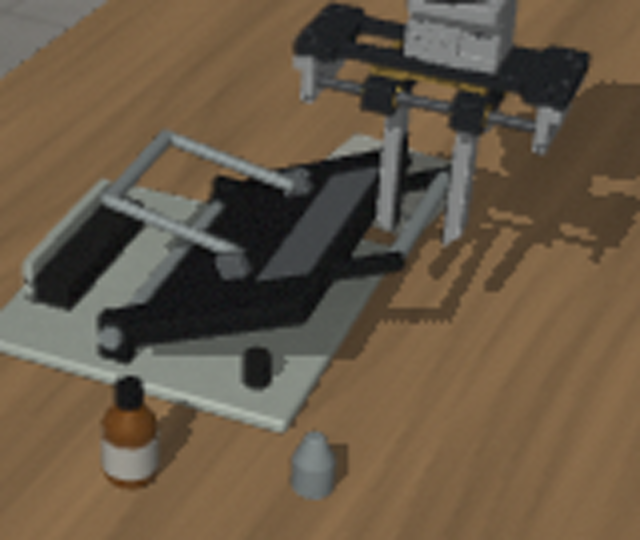

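The fingers straddle the handle at about (420,215). I go 4 mm lower and close.

```bash
python3 -m handwheel '[[[0,0,0.004,0],[0,0,0,0],[0,0,0,0],[0,0,0,0],[0,0,0,0],[0,0,0,0],[0,0,0,0]]]' 0 30
python3 d.py -0.1812 -0.003 .12
```

```text
time_s: 8.3
ee_pos: [0.454, -0.1809, 0.1216]
eef_rot: [-3.14, -0.012, 0.075]
force: [1.0, 0.1, -1.0]
grip_width: 0.0107
8.3 loc [-0.1811 -0.0043  0.1216] yawloc -0.005300172075866902 [-3.1401 -0.0123  0.0747] F [ 1.0575  0.0527 -0.9623] 0.010729024039750925
[-0.0002 -0.0013  0.0016]
```

```bash
python3 -m handwheel '[[[0.0044,0,-0.009,0],[0.0049,0,-0.0087,0],[0.0053,0,-0.0085,0],[0.0057,0,-0.0082,0]]]'
python3 - <<'E'
from d import *
o=ctrl.get_obs();p=loc(o['ee_pos'])-[0,0,.035];print(p,np.arctan2(p[0],p[2]),np.hypot(p[0],p[2]),o['grip_width'],o['force'])
E
```

```text
time_s: 8.7
ee_pos: [0.4736, -0.1793, 0.1562]
eef_rot: [-3.138, -0.008, 0.074]
force: [1.7, -1.6, -6.5]
grip_width: 0.011
[-0.1614 -0.0043  0.1212] -0.9265497064265342 0.20182560218500895 0.010951907954285318 [ 1.6596 -1.5603 -6.4831]
```

```bash
cat > arc.py <<'E'
from d import *
o=ctrl.get_obs();p=loc(o['ee_pos'])-[0,0,.035];th=np.arctan2(p[0],p[2]);r=np.hypot(p[0],p[2])
print(o['time_s'],"th",th,"r",r,"y",p[1],"grip",o['grip_width'],"F",R.from_euler('z',-Y).apply(o['force']))
last=np.array(o['ee_pos'])
for k in range(1,9):
    t=min(th+.05*k,.03);q=W(np.array([.201*np.sin(t),p[1],.035+.201*np.cos(t)]))
    print(R.from_euler('xyz',o['eef_rot']).inv().apply(q-last));last=q
E
python3 arc.py
```

```text
8.7 th -0.9265497064265342 r 0.20182560218500895 y -0.004317086858281351 grip 0.010951907954285318 F [ 1.5296 -1.6879 -6.4831]
[ 0.007  -0.0001 -0.0073]
[ 0.0067 -0.0001 -0.0075]
[ 0.007  -0.0001 -0.0072]
[ 0.0074 -0.0001 -0.0068]
[ 0.0077 -0.0001 -0.0064]
[ 0.008  -0.0001 -0.006 ]
[ 0.0083 -0.0001 -0.0056]
[ 0.0086 -0.0001 -0.0052]
```

```bash
python3 -m handwheel '[[[0.0068,0,-0.0074,0],[0.0068,0,-0.0074,0],[0.007,0,-0.007,0],[0.0074,0,-0.0068,0],[0.0077,0,-0.0064,0],[0.008,0,-0.006,0]]]'; python3 arc.py
```

```text
time_s: 9.3
ee_pos: [0.5172, -0.1757, 0.2018]
eef_rot: [-3.137, 0.001, 0.074]
force: [-3.4, -0.3, -3.8]
grip_width: 0.011
9.3 th -0.6140324967950633 r 0.20412994735194034 y -0.004249312029391625 grip 0.010994196136967548 F [-3.4212  0.0224 -3.8096]
[ 0.0102 -0.0001 -0.003 ]
[ 0.0086 -0.0001 -0.0052]
[ 0.0089 -0.0001 -0.0047]
[ 0.0091 -0.0001 -0.0043]
[ 0.0093 -0.0001 -0.0038]
[ 0.0095 -0.0001 -0.0033]
[ 0.0096 -0.0001 -0.0029]
[ 0.0098 -0.0001 -0.0024]
```

```bash
python3 -m handwheel '[[[0.0086,0,-0.0046,0],[0.0087,0,-0.005,0],[0.0089,0,-0.0045,0],[0.0091,0,-0.0041,0],[0.0093,0,-0.0036,0],[0.0095,0,-0.0031,0]]]'; python3 arc.py
```

```text
time_s: 9.9
ee_pos: [0.574, -0.1713, 0.2325]
eef_rot: [-3.138, 0.003, 0.074]
force: [-3.5, -0.8, -3.0]
grip_width: 0.0113
9.9 th -0.29791281308256806 r 0.2065660257144458 y -0.004337427621420682 grip 0.011300443800929766 F [-3.5158 -0.5216 -3.0404]
[ 0.0113 -0.0001  0.0026]
[ 0.0098 -0.0001 -0.0022]
[ 0.0099 -0.0001 -0.0018]
[ 0.01   -0.0001 -0.0013]
[ 0.01   -0.0001 -0.0008]
[ 0.01   -0.0001 -0.0003]
[ 0.0056 -0.      0.0001]
[0. 0. 0.]
```

```bash
python3 -m handwheel '[[[0.01,0,-0.0005,0],[0.01,0,-0.0012,0],[0.01,0,-0.001,0],[0.01,0,-0.0006,0],[0.008,0,0,0],[0,0,0,0]]]'; python3 arc.py|head -3
```

```text
time_s: 10.5
ee_pos: [0.6266, -0.167, 0.2427]
eef_rot: [-3.141, -0.002, 0.075]
force: [-3.7, -0.9, -2.2]
grip_width: 0.0109
10.5 th -0.037943080785613204 r 0.20786772084851876 y -0.004333658158009589 grip 0.010913470500128426 F [-3.7698 -0.613  -2.1584]
[ 0.0103 -0.      0.0068]
[ 0.0036 -0.      0.0001]
```

```bash
python3 -m handwheel '[[[0.004,0,0.001,0],[0.004,0,0.001,0],[0,0,0,0]]]'; python3 arc.py|head -1;  python3 -m handwheel '[[[0.003,0,0,0],[0,0,0,0]]]'; python3 arc.py|head -1
python3 - <<'E'
from h import *
import cv2
im=imaging.camera("side");cv2.imwrite("pics/s5.png",cv2.resize(im[90:265,185:385,::-1],None,fx=4,fy=3.4,interpolation=cv2.INTER_CUBIC))
E
```

```text
time_s: 10.8
ee_pos: [0.6336, -0.1666, 0.2427]
eef_rot: [-3.141, -0.0, 0.075]
force: [-10.6, -1.1, -2.0]
grip_width: 0.0111
10.8 th -0.0039063258020651595 r 0.20766857367313885 y -0.004421447227447567 grip 0.01107014041348836 F [-10.6286  -0.2617  -1.9749]
time_s: 11.0
ee_pos: [0.6337, -0.1666, 0.2427]
eef_rot: [-3.139, 0.009, 0.074]
force: [-8.7, -0.0, 2.1]
grip_width: 0.0111
11.0 th -0.003849567727331978 r 0.2076576180956047 y -0.00443344741917322 grip 0.01109267880137993 F [-8.69    0.6657  2.1215]
```

View pics/s5.png

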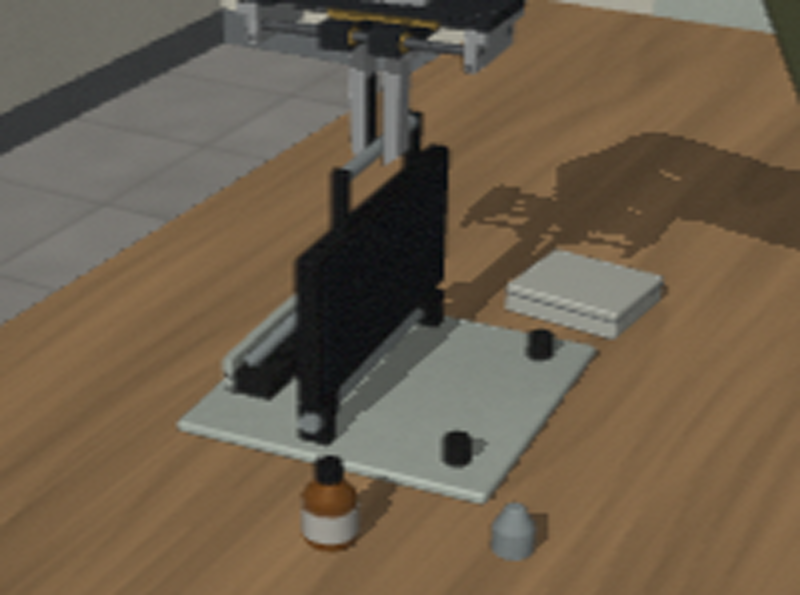

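The screen stands upright, with the fingers on the handle at (378,150) and the bystanders in place. Force Fx rose from 3.7 to about 10 N with no further motion, so the bar is on the pad. I finish with a pushing row and check that it holds.

```bash
python3 arc.py|head -1; python3 -m handwheel '[[[0.003,0,0,0]]]'; python3 - <<'E'
from d import *
import cv2
for i in range(12):
    im=imaging.camera("scene")
    if i%3==2:
        o=ctrl.get_obs();print(o['time_s'],loc(o['ee_pos']),R.from_euler('z',-Y).apply(o['force']),o['grip_width'],abs(o['joint_vel']).max())
cv2.imwrite("pics/c6.png",cv2.resize(im[100:305,60:300,::-1],None,fx=3,fy=2.9,interpolation=cv2.INTER_CUBIC))
E
```

```text
11.05 th -0.0031113760855285325 r 0.2076777973183393 y -0.004418771007113975 grip 0.010927326901438722 F [-11.8421   1.508    2.3073]
time_s: 11.15
ee_pos: [0.635, -0.1665, 0.2427]
eef_rot: [-3.138, 0.013, 0.073]
force: [-24.6, 0.6, 7.3]
grip_width: 0.011
11.3 [ 0.0003 -0.0045  0.2427] [-21.5763   1.7507   5.8014] 0.01081522988689876 0.003448891606604945
11.45 [ 0.0003 -0.0045  0.2427] [-21.713    1.6084   5.9498] 0.011351239520760675 0.0021401398548709606
11.6 [ 0.0003 -0.0045  0.2427] [-21.3872   1.8563   6.2084] 0.010968022616643988 0.0006923077720517789
11.75 [ 0.0003 -0.0045  0.2427] [-20.8959   1.9053   5.1462] 0.011081491359907178 0.002574178258454666
```

View pics/c6.png

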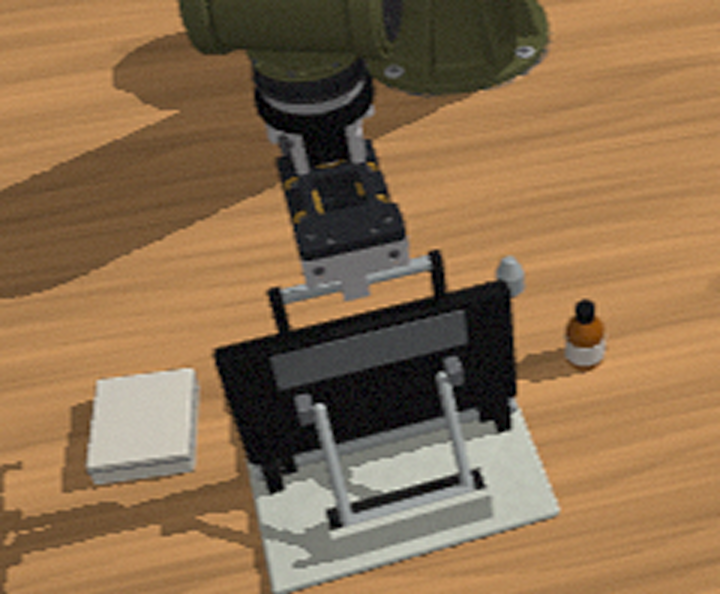

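The kickstand is down and its bar rests on the pad against the ridge, at about (405,500). The push of 21 N is more than needed, so I ease it with one zero row.

```bash
python3 -m handwheel '[[[0,0,0,0]]]'; python3 - <<'E'
from d import *
for i in range(9):
    imaging.camera("side")
    if i%3==2:
        o=ctrl.get_obs();print(o['time_s'],loc(o['ee_pos']),R.from_euler('z',-Y).apply(o['force']),o['grip_width'])
E
```

```text
time_s: 11.85
ee_pos: [0.6335, -0.1666, 0.2426]
eef_rot: [-3.138, 0.017, 0.073]
force: [-7.1, 0.7, 0.2]
grip_width: 0.0112
12.0 [-0.0006 -0.0045  0.2427] [-10.6254   1.077    2.5142] 0.011036638950538307
12.15 [-0.0006 -0.0044  0.2427] [-9.9507 -0.3495  2.5792] 0.010646626071031007
12.3 [-0.0006 -0.0044  0.2427] [-10.9426   0.6888   1.1193] 0.01093018326760623
```

A steady 10 N push with no motion, so I hand in.

```bash
python3 -c "
from station import ctrl
print(ctrl.hand_in()); print(ctrl.get_obs()['time_s'])"
```

```text
the job is handed in; nothing more can be done
None
the job is handed in; nothing more can be done
```

I flipped the kickstand over centre with the screen still folded and checked in the side view that it lay fully down. I then gripped the carry handle with 30 N, raised the screen to upright, and handed in at about 12.3 s while still holding it. No verdict was reported.

Last checks:
- **Screen:** it stands at about 0 rad of lean and is still. The push at the handle is a steady 10 N, up from 3.7 N before the bar touched, so the cross bar is bearing on the pad.
- **Kickstand:** the last scene picture shows the bar down on the pad, against the ridge, and the gripper nowhere near it.
- **Bystanders:** the bottle, slide box and lens barrel look unmoved in the pictures. I judged this by eye and did not re-measure them.
- **Disagreement:** the gripper's distance from the hinge axis read 207 mm instead of 200 mm. The bar slipped or is offset a few mm in the pads, well inside the 50 mm limit.
- **Excess push:** one push briefly reached about 25 N, and I eased it back to 10 N before handing in.

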